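# Seat the chuck of a spin coater on its drive spindle

### The arm

A 6-joint arm with a two-finger parallel gripper is mounted at the origin on the work surface. World frame = base frame: x ahead of the robot, y to its left, z up, the work surface at z = 0. Lengths are in m, angles in rad, forces in N, time in s.
With the tool pointing down it reaches from about 0.35 to 0.975 m from the base axis. Payload 4.9 kg.
Tool frame: the origin (TCP) lies midway between the tips of the shut fingers; the grasp point (between the pads) lies 19 mm behind it; x points along the fingers, z is the direction in which the jaws open and shut, and the axes are right-handed (so a half turn about x gives the same grasp; the last joint's range is limited). The gripper opens to 85 mm and grips with 20 to 120 N. Pads are 22 mm wide; open, the fingers measure 114 mm over their backs; the gripper's body (76 mm by 85 mm) begins 54 mm behind the grasp point. The pads swing forward as they close: fully open they stand 13 mm farther back than shut.
Start: joints at [-1.419, 0.053, 1.613, -0, 1.476, -0.119], TCP at [0.167, -0.602, 0.231] pointing down, gripper open.
Joint ranges: [-3.01, 3.01], [-1.01, 2.22], [0.06, 2.58], [-1.02, 4.17], [0.09, 2.62], [-3.14, 3.14]. Speed limits (rad/s): [2.57, 2.57, 3.14, 3.14, 3.14, 3.14].

### API

Orientations are given as a unit quaternion [w, x, y, z].
In Python, from plant import state, cams, workorder, nets gives the robot as it stands.
- The arm moves only by the tool play_rows, never from a script. Its argument "motion" is a list of rows, each a list of 3 entries, a list of its own where there are three numbers: the closure, from -1 (fully open) to 1 (shut), then the shift along the world's x, y, z in m, then the turn about the world's z in rad. A call has 1 to 5 rows; each row is the pose to reach, as a shift and turn from the pose commanded when the call began; what a row does not reach only later rows make up. A row lasts 1/10 s, in which the tool goes at most 50 mm and 8.59 degrees, less where a joint would pass 70% of its speed; a pose out of reach is approached as far as the arm can. A call with a gripper value outside its range is refused whole. The fingers move at their own pace and stop on an object; the grip force is fixed at half the most. Time passes only in rows, so rows that repeat a pose let the fingers close. It gives the time, the measured TCP pose, the force and the opening at its end, in the units of the state.
- state(): the state, without advancing time (a new reading comes with each control period).
- cams.grab_frame(name): name is "scene" or "side" or "wrist"; returns (picture, depth): 400x640x3 uint8, red, green, blue; 400x640 float32, m along the optical axis (not along the pixel's ray), 0 where there is no reading.
- cams.camera_info(name): a dict with "K" (3x3 intrinsics, pixels), "k1" (the pictures are not rectified: a ray, as slopes to the right and down, at radius r is drawn at 1 + k1 r^2 times it, then the intrinsics apply), "rvec" (rotation vector, rad) and "tvec" (3), from world to camera coordinates, as OpenCV has them. Camera axes: x right, y down, z forward; pixel columns grow to the right and rows downward; lengths in m; the calibration is good to about 2 mm. A picture is of the moment at which its call begins: read the wrist's pose just before it. camera_info takes no time and is no camera call; for the wrist camera it gives the pose at the moment of the call.
- workorder.job_done(): hands the job in, once; it reports no verdict.
Trained networks look in the newest picture that a camera, given by its name, has taken for a name from the list of things; names that differ only in an ending like _2 or _b are one class to them, and where a whole thing is asked for, a point or a joint stands for the part that bears it (a point fixed in the world has none). Each returns a list of dicts, best first, with "score" (0 to 1); they miss things now and then, are a little off and sometimes report something else, mostly with a low value. They report only what shows in the picture. A call takes as long as a camera call.
- nets.recognise(camera, target): "at" ([x, y, z] in m, in world coordinates, good to about 4 mm: the middle of the surface that is visible of it).
- nets.landmark_of(camera, target): "at" ([x, y, z] in m, in world coordinates, good to about 4 mm: a listed point, or the origin of a listed thing).
The state is a dict: "time": time; "joint_pos": joint angles; "joint_vel": joint speeds; "joint_efforts": joint torques, N m; "tool_pos": TCP position; "tool_rot": TCP orientation; "contact_force": force on the tool from outside, world axes, zero at the start; "ft_torque": the same for the moment, N m; "gripper_width": opening from 0.0 (shut) to 1.0 (fully open).
Only numpy, scipy, OpenCV 4.12 (cv2) and the standard library are available. Lean on these libraries where they do the work, as an engineer would, in place of code of your own. Each camera call takes 0.05 s, during which the arm holds its last target.

### The job

The wafer chuck in the spin coater was put on its spindle turned the wrong way and is riding high. Free the red safety catch, slide the clear cover all the way back, then turn the chuck until its orange pin stands over the white mark and it drops fully home on the spindle's flat. Leave the catch free and the cover open, and leave everything else on the bench where it stands.

Things in the scene. Friction and masses are not known exactly. Their poses are not given: they have to be found in the camera images.
- coater: spin coater, a white machine fixed to the bench: 470 long (x) x 320 wide (y), flat deck 155 high. Origin under the axis of its bowl, on the bench; +x points away from the robot to the machine's back (front end at x = -140, back at +330), z up. The open steel bowl is about 188 square with cut corners, from 45 to 155 high, centred on the origin.
- catch (a joint): travel (m) of the red safety catch: 0 to 0.003 at the start = locking, 0.024 = fully free. It slides along the coater's -y (away from the cover) with about 1.5 N of friction, no spring, and stays where it is put. Its tongue stands in the way of the cover until it has moved about 0.014; free counts from 0.017.
- catch_top (a point): centre of the top of the catch's upright red tab, 18 (coater x) x 12 (coater y) x 40 high, which rises from the deck's level (157) to 197 over the bench, to the right of the cover. Any side of it can be pushed or it can be pinched; the cover beside it is only 162 high.
- cover (a joint): travel (m) of the clear cover: 0 = closed over the bowl, 0.2 = fully back. It slides along the coater's +x with about 2 N of friction plus 4 N per m/s, and stays where it is left. The catch blocks it after 2 to 3 mm while locking.
- cover_handle (a point): top centre of the cover's black upright handle, 12 (coater x) x 90 (coater y), rising 30 over the cover plate, top at 192 over the bench; moves with the cover. The plate is clear, 200 x 200 x 5, its top 162 over the bench; closed, the plate is centred over the bowl with the handle 85 in front of its centre.
- spindle: drive spindle on the bowl's axis. Origin at the centre of the top of its dark flange (132 dia), 65 over the bench; +x points along the white mark and is the direction of the shaft's flat. From the flange rises a D section (12 radius, flat 6 from the axis, 10 high), then a round pilot 12 dia up to 43. It can turn, but only against 0.5 N m of friction.
- index_mark (a point): middle of the white radial mark on the flange, 55 from the axis; the mark runs from 44 to 65, so it shows outside the chuck.
- chuck: wafer chuck, loose, about 0.3 kg: grey disc 84 dia on a hub 46 dia. Origin at the centre of the hub's underside; +x points to the orange pin and the flat of its D bore (flat 6.8 from the axis, D part 11 deep, round bore above). At the start it rides 10 high on the spindle's D section, slightly tilted. When its x matches the spindle's within about 0.1 rad it drops and the origins meet.
- chuck_top (a point): centre of the chuck's flat top, 52 over its origin; can be pressed with a few N. The spindle does not come through it.
- orange_pin (a point): centre of the top of the orange pin. Four upright pins, 8 dia, stand on the disc 36 from the axis at the chuck's +x (orange), +y, -x, -y (white; an orange stripe on the disc marks the orange one), rising 18 over the disc, tops 70 over the chuck's origin. Under 2 N of sideways push on a pin turns the chuck.
- amber_bottle: bystander: amber bottle with white cap, 60 dia x 130 mm; origin at the middle of its underside (lying tools: of its length)
- white_jar: bystander: white jar with blue lid, 60 dia x 60 mm; origin at the middle of its underside (lying tools: of its length)
- wafer_case: bystander: flat blue case with clear lid, 120 x 120 x 34 mm; origin at the middle of its underside (lying tools: of its length)
- dish: bystander: shallow white dish, 90 dia x 18 mm; origin at the middle of its underside (lying tools: of its length)
- driver: bystander: green-handled screwdriver, 160 long mm; origin at the middle of its underside (lying tools: of its length)
- spare_ring: bystander: aluminium ring, 60 dia x 12 high mm; origin at the middle of its underside (lying tools: of its length)

How it is judged:
By the outcome, as a careful person would: the job done as asked, in the order asked, and still so for the second after the job is handed in, with the robot touching nothing.
It also fails if it takes over 72 s, if anything falls off the work surface, if the arm or the gripper's body presses on something with over 40 N, if the wrist force passes 120 N, or if a joint passes its speed limit or range.

## Working session

There is one attempt and no reset: what is moved stays moved. The work goes in short steps, Python scripts to look and compute and a tool call to move; the robot and the scene stay as the last step left them, time stands still between calls to the robot, and variables do not carry over. Pictures are saved under pics/ and viewed, and the job is handed in when it is done.

Besides the shell and the picture viewer there is one more tool, called in YAML: its name, and indented under it one key for each argument. play_rows: Moves the arm, as the interface text tells. Its arguments: {"type":"object","properties":{"motion":{"type":"array","items":{"type":"array"}}},"required":["motion"]}

```bash
ls; mkdir -p pics; python3 - <<'E'
from plant import state, cams, workorder, nets
import cv2
s=state();print(s)
for c in ["scene","side","wrist"]:
    p,d=cams.grab_frame(c);cv2.imwrite(f"pics/a_{c}.png",p[:,:,::-1])
    print(c,cams.camera_info(c))
    for n in ["coater","catch_top","cover_handle","chuck_top","orange_pin","index_mark"]:
        if c!="wrist": print(n,[(round(r["score"],2),[round(v,4) for v in r["at"]]) for r in nets.landmark_of(c,n)[:2]])
print(state()["time"])
E
```

```text
pics
{'time': 0.0, 'joint_pos': array([-1.41902878e+00,  5.34135609e-02,  1.61429873e+00, -1.19658897e-05,
        1.47599866e+00, -1.18992262e-01]), 'joint_vel': array([-0.00354462,  0.00068508,  0.00041631, -0.00031362, -0.0003434 ,
        0.0005148 ]), 'joint_efforts': array([ 5.95387755e-04, -3.93671536e+01, -3.70182252e+01, -1.80228739e-05,
        6.83413455e-03, -1.49024550e-05]), 'tool_pos': array([ 0.16707136, -0.60160669,  0.23002504]), 'tool_rot': array([ 0.56236726,  0.42845892,  0.56344947, -0.42742333]), 'contact_force': array([0.1432791 , 0.21226684, 0.32647144]), 'ft_torque': array([-0.08132113, -0.00210956,  0.03060336]), 'gripper_width': 0.9992129776627234}
scene {'K': array([[484.73430172,   0.        , 321.66212136],
       [  0.        , 484.73430172, 202.86213588],
       [  0.        ,   0.        ,   1.        ]]), 'k1': -0.12376897226903753, 'rvec': array([ 1.12384343,  2.46017077, -0.87394287]), 'tvec': array([ 0.33684119, -0.24741678,  1.53230317])}
coater []
catch_top [(0.46, [0.51, -0.0249, 0.194])]
cover_handle [(0.78, [0.4934, 0.1089, 0.191])]
chuck_to
[... 193 characters left out ...]
       ,   0.        ,   1.        ]]), 'k1': 4.415856421692521e-05, 'rvec': array([ 2.17822254, -0.28521644,  0.17398535]), 'tvec': array([-0.51960487,  0.19052592,  0.82901465])}
coater [(0.24, [0.4918, 0.1119, 0.1958])]
catch_top [(0.55, [0.5096, -0.025, 0.2007]), (0.4, [0.4924, 0.1107, 0.194])]
cover_handle [(0.62, [0.4918, 0.1082, 0.1956])]
chuck_top []
orange_pin []
index_mark []
wrist {'K': array([[303.83575214,   0.        , 318.86506281],
       [  0.        , 303.83575214, 202.46148571],
       [  0.        ,   0.        ,   1.        ]]), 'k1': -0.04649005737225165, 'rvec': array([-2.28691311,  1.73756816,  0.28152482]), 'tvec': array([-0.6245292 , -0.04124492,  0.37891693])}
0.75
```

View pics/a_scene.png

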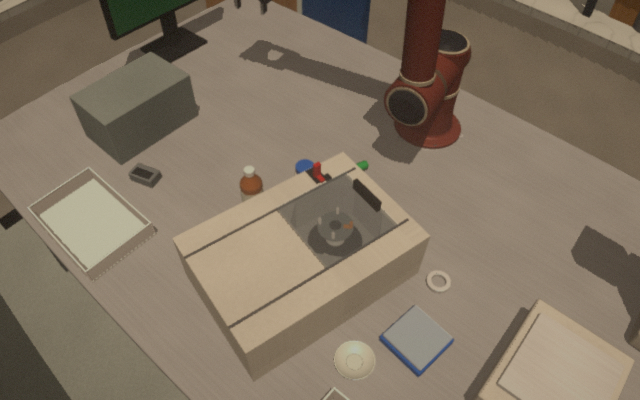

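View pics/a_side.png

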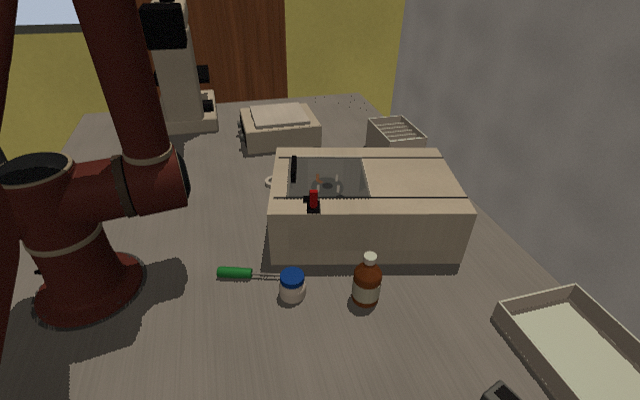

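View pics/a_wrist.png

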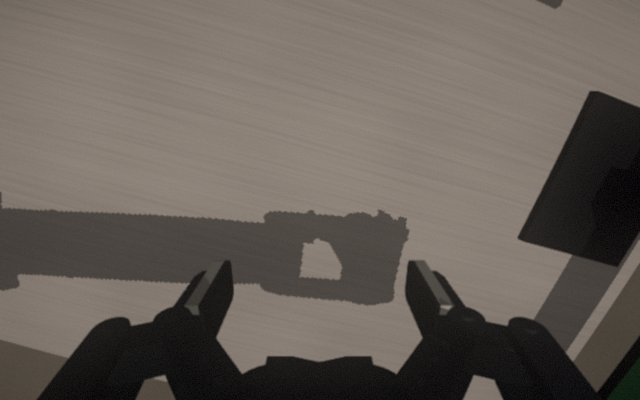

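```bash
cat > h.py <<'E'
import numpy as np, cv2
from plant import state, cams, nets
def cloud(c,info,d):
    K=info["K"];R=cv2.Rodrigues(info["rvec"])[0]
    v,u=np.mgrid[0:400,0:640]
    pts=np.stack([u,v],-1).reshape(-1,1,2).astype(np.float64)
    n=cv2.undistortPoints(pts,K,np.array([info["k1"],0,0,0,0.])).reshape(400,640,2)
    P=np.dstack([n*d[...,None],d])-info["tvec"]
    return P@R
def ray_z(info,uv,z):
    K=info["K"];R=cv2.Rodrigues(info["rvec"])[0]
    n=cv2.undistortPoints(np.array(uv,float).reshape(-1,1,2),K,np.array([info["k1"],0,0,0,0.])).reshape(-1,2)
    dirs=np.c_[n,np.ones(len(n))]@R; C=-R.T@info["tvec"]
    t=(z-C[2])/dirs[:,2]
    return C+dirs*t[:,None]
def proj(info,P):
    return cv2.projectPoints(np.array(P,float).reshape(-1,1,3),info["rvec"],info["tvec"],info["K"],np.array([info["k1"],0,0,0,0.]))[0].reshape(-1,2)
E
python3 - <<'E'
from h import *
for c in ["scene","side"]:
    i=cams.camera_info(c);p,d=cams.grab_frame(c)
    W=cloud(c,i,d);np.save(f"W_{c}.npy",W)
    m=(abs(W[...,2]-.155)<.008)&(d>0)&(W[...,0]>.35)&(W[...,0]<1.1)&(abs(W[...,1]-.1)<.4)
    m=cv2.morphologyEx(m.astype(np.uint8),cv2.MORPH_OPEN,np.ones((3,3)))
    n,l,st,_=cv2.connectedComponentsWithStats(m)
    k=1+np.argmax(st[1:,4]);P=W[l==k]
    print(c,len(P),P[:,2].mean());r=cv2.minAreaRect((P[:,:2]*1000).astype(np.float32));print(r,cv2.boxPoints(r))
    if c=="scene":
        cv2.imwrite("pics/b.png",cv2.resize(p[140:290,250:430,::-1],None,fx=4,fy=4,interpolation=cv2.INTER_CUBIC))
    else: cv2.imwrite("pics/c.png",cv2.resize(p[140:220,250:400,::-1],None,fx=5,fy=5,interpolation=cv2.INTER_CUBIC))
E
```

```text
scene 20068 0.15557339480661506
((667.611572265625, 66.50822448730469), (325.838623046875, 473.65460205078125), 75.9929428100586) [[ 398.39288  -34.24482]
 [ 857.9638  -148.88885]
 [ 936.83026  167.26126]
 [ 477.25934  281.9053 ]]
side 12498 0.15593690082153194
((671.3284912109375, 66.59689331054688), (325.1429138183594, 472.21380615234375), 76.24633026123047) [[ 403.34045   -35.179153]
 [ 862.0144   -147.4471  ]
 [ 939.3165    168.37294 ]
 [ 480.64258   280.64087 ]]
```

```bash
ls pics
```

```text
a_scene.png
a_side.png
a_wrist.png
b.png
c.png
```

View pics/b.png

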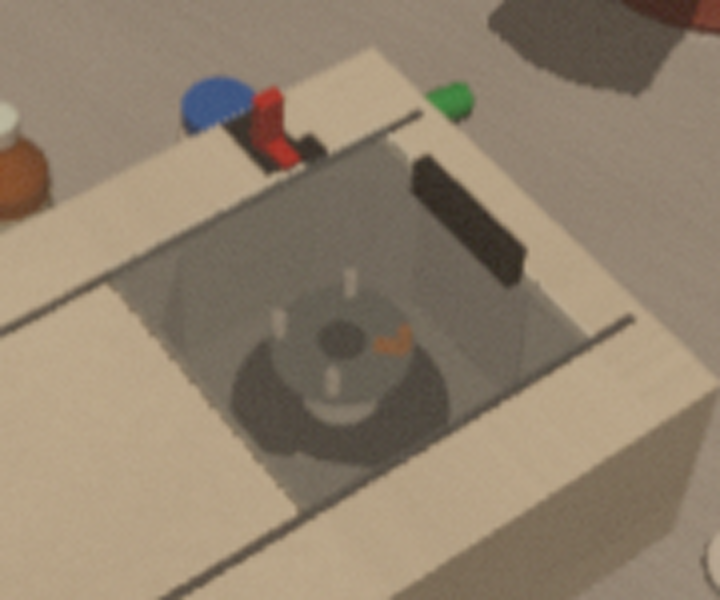

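View pics/c.png

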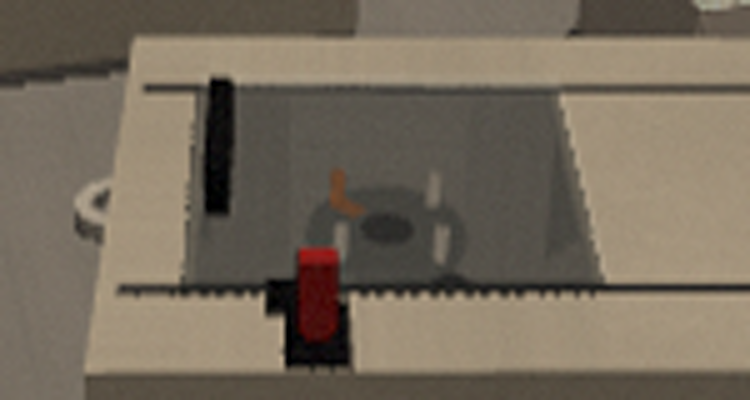

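play_rows:
  motion:
    - [1, [0.35, 0.6, 0.02], 1.058]
    - [1, [0.35, 0.6, 0.02], 1.058]
    - [1, [0.35, 0.6, 0.02], 1.058]
    - [1, [0.35, 0.6, 0.02], 1.058]
    - [1, [0.35, 0.6, 0.02], 1.058]

```text
time: 1.35
tool_pos: [0.2937, -0.3846, 0.2387]
tool_rot: [0.681, 0.19, 0.681, -0.19]
contact_force: [1.0, -0.4, 0.3]
gripper_width: 0.143
```

play_rows:
  motion:
    - [1, [0.222, 0.382, 0.012], 0.302]
    - [1, [0.222, 0.382, 0.012], 0.302]
    - [1, [0.222, 0.382, 0.012], 0.302]
    - [1, [0.222, 0.382, 0.012], 0.302]
    - [1, [0.222, 0.382, 0.012], 0.302]

```text
time: 1.85
tool_pos: [0.4193, -0.1684, 0.2458]
tool_rot: [0.702, 0.087, 0.701, -0.088]
contact_force: [1.0, -0.9, 0.2]
gripper_width: -0.002
```

play_rows:
  motion:
    - [1, [0.096, 0.165, 0.006], 0]
    - [1, [0.096, 0.165, 0.006], 0]
    - [1, [0.096, 0.165, 0.006], 0]
    - [1, [0.096, 0.165, 0.006], 0]
    - [1, [0.096, 0.165, 0.006], 0]

```text
time: 2.35
tool_pos: [0.5161, -0.0014, 0.2516]
tool_rot: [0.702, 0.086, 0.702, -0.085]
contact_force: [0.1, 0.2, 0.6]
gripper_width: 0.0
```

```bash
python3 - <<'E'
from h import *
print(state()["tool_pos"],state()["tool_rot"])
i=cams.camera_info("wrist");p,d=cams.grab_frame("wrist");cv2.imwrite("pics/d.png",p[:,:,::-1])
np.savez("d.npz",d=d,**i)
print([(n,[(round(r["score"],2),np.round(r["at"],4)) for r in nets.landmark_of("wrist",n)[:2]]) for n in ["catch_top","cover_handle"]])
E
```

```text
[ 0.51606421 -0.00143252  0.25155084] [ 0.70213603  0.085829    0.70173547 -0.08488644]
[('catch_top', []), ('cover_handle', [(0.69, array([0.493 , 0.1097, 0.1927]))])]
```

View pics/d.png

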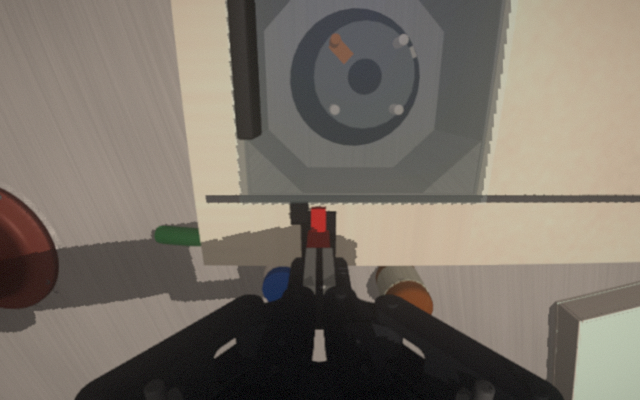

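```bash
python3 - <<'E'
from h import *
z=np.load("d.npz");i={k:z[k] for k in z}
p=cv2.imread("pics/d.png");m=((p[...,2]>180)&(p[...,1]<60)).astype(np.uint8)
vs,us=np.nonzero(m);print(us.min(),us.max(),vs.min(),vs.max())
W=cloud("w",i,i["d"]);Q=W[m>0];print(np.median(Q,0),ray_z(i,[[us.mean(),vs.mean()]],.197))
q=[[us.min(),vs.min()],[us.max(),vs.min()],[us.min(),vs.max()],[us.max(),vs.max()]]
print(ray_z(i,q,.197))
print(proj(i,[[.5161,-.0014,.2516],[.5161,-.0014,.2],[.51,-.025,.197]]))
E
```

```text
Traceback (most recent call last):
ValueError: zero-size array to reduction operation minimum which has no identity
```

```bash
python3 - <<'E'
from h import *
z=np.load("d.npz");i={k:z[k] for k in z}
p=cv2.imread("pics/d.png").astype(int);print(p[216,318],p[235,318]);m=((p[...,2]>150)&(p[...,1]<110)&(p[...,2]>2.2*p[...,0]));m[:190]=0;m[:,:290]=0;m[:,350:]=0;m[260:]=0
vs,us=np.nonzero(m);print(us.min(),us.max(),vs.min(),vs.max())
W=cloud("w",i,i["d"]);Q=W[m>0];print(np.median(Q,0))
q=[[us.min(),vs.min()],[us.max(),vs.min()],[us.min(),vs.max()],[us.max(),vs.max()],[us.mean(),vs.mean()]]
print(ray_z(i,q,.197))
print(proj(i,[[.5161,-.0014,.2516],[.5161,-.0014,.2],[.51,-.025,.197]]))
E
```

```text
[ 42  48 175] [35 38 78]
311 324 209 231
[ 0.51287876 -0.0101928   0.16179564]
[[ 0.51323371  0.01128274  0.197     ]
 [ 0.52187284  0.00915534  0.197     ]
 [ 0.5091857  -0.00458998  0.197     ]
 [ 0.51804241 -0.0067707   0.197     ]
 [ 0.5162737   0.00278332  0.197     ]]
[[319.69334493 264.50724595]
 [319.4948843  226.40924795]
 [319.07562151 255.94341096]]
```

play_rows:
  motion:
    - [1, [0, 0.002, -0.04], 0]
    - [1, [0, 0.002, -0.074], 0]
    - [1, [0, 0.002, -0.076], 0]
    - [1, [0, 0.002, -0.076], 0]

```text
time: 2.9
tool_pos: [0.5141, -0.0043, 0.1755]
tool_rot: [0.701, 0.088, 0.702, -0.088]
contact_force: [-0.1, 0.2, -0.5]
gripper_width: -0.002
```

```bash
python3 - <<'E'
from h import *
print(state()["tool_pos"],state()["contact_force"])
p,d=cams.grab_frame("side")
cv2.imwrite("pics/e.png",cv2.resize(p[120:240,220:400,::-1],None,fx=4,fy=4,interpolation=cv2.INTER_CUBIC))
E
```

```text
[ 0.51411457 -0.00431667  0.17549409] [-0.06258917  0.21591354 -0.51334936]
```

View pics/e.png

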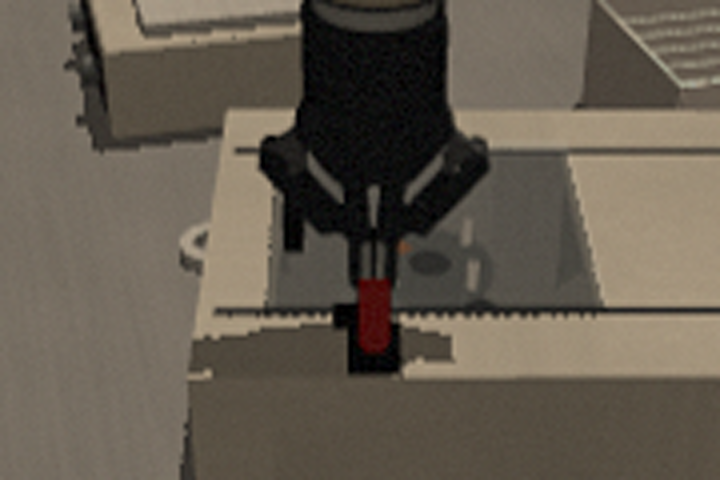

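play_rows:
  motion:
    - [1, [-0.0015, -0.006, 0], 0]
    - [1, [-0.003, -0.012, 0], 0]
    - [1, [-0.004, -0.017, 0], 0]
    - [1, [-0.005, -0.02, 0], 0]

```text
time: 3.35
tool_pos: [0.5101, -0.0238, 0.1762]
tool_rot: [0.702, 0.088, 0.701, -0.088]
contact_force: [0.5, 1.5, 1.5]
gripper_width: 0.003
```

play_rows:
  motion:
    - [1, [-0.0005, -0.002, 0], 0]
    - [1, [-0.001, -0.004, 0], 0]

```text
time: 3.55
tool_pos: [0.5087, -0.0274, 0.1754]
tool_rot: [0.702, 0.088, 0.702, -0.087]
contact_force: [0.7, 0.7, 0.4]
gripper_width: -0.003
```

```bash
python3 - <<'E'
from h import *
print(state()["tool_pos"],state()["contact_force"])
p,d=cams.grab_frame("side")
print([(round(r["score"],2),np.round(r["at"],4)) for r in nets.landmark_of("side","catch_top")[:2]])
cv2.imwrite("pics/f.png",cv2.resize(p[120:240,220:400,::-1],None,fx=4,fy=4,interpolation=cv2.INTER_CUBIC))
E
```

```text
[ 0.50869798 -0.02743283  0.17541575] [0.71010597 0.74167666 0.42848014]
[(0.66, array([ 0.506 , -0.0394,  0.1988]))]
```

View pics/f.png

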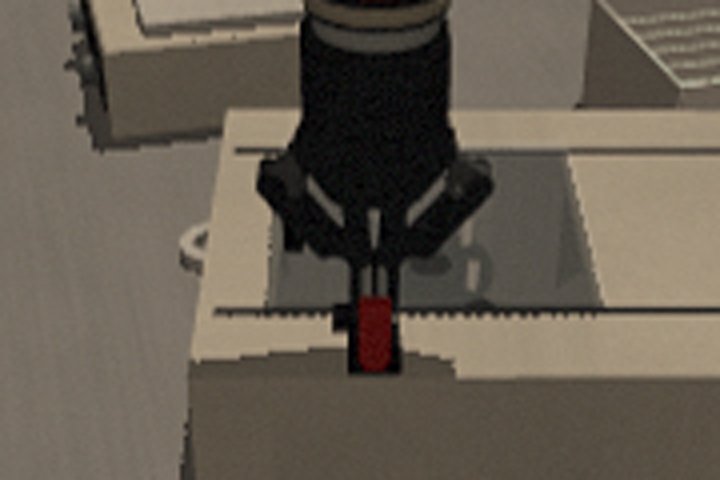

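play_rows:
  motion:
    - [1, [-0.0007, -0.003, 0], 0]
    - [1, [-0.0014, -0.0055, 0], 0]
    - [1, [-0.0014, -0.0055, 0], 0]

```text
time: 3.95
tool_pos: [0.5071, -0.0327, 0.1751]
tool_rot: [0.702, 0.088, 0.702, -0.087]
contact_force: [1.4, 2.8, -0.1]
gripper_width: -0.001
```

play_rows:
  motion:
    - [1, [-0.0004, -0.0015, 0], 0]
    - [1, [-0.0004, -0.0015, 0], 0]

```text
time: 4.15
tool_pos: [0.5071, -0.0328, 0.1751]
tool_rot: [0.702, 0.089, 0.702, -0.086]
contact_force: [3.1, 6.9, 0.1]
gripper_width: 0.005
```

```bash
python3 - <<'E'
from h import *
print(state()["tool_pos"],state()["contact_force"])
p,d=cams.grab_frame("side")
print([(round(r["score"],2),np.round(r["at"],4)) for r in nets.landmark_of("side","catch_top")[:2]])
p,d=cams.grab_frame("scene")
print([(round(r["score"],2),np.round(r["at"],4)) for r in nets.landmark_of("scene","catch_top")[:2]])
E
```

```text
[ 0.50710075 -0.03279591  0.17514138] [3.06880293 6.90874059 0.08098178]
[(0.58, array([ 0.5001, -0.049 ,  0.1988]))]
[(0.53, array([ 0.5023, -0.0509,  0.1947]))]
```

play_rows:
  motion:
    - [1, [0.001, 0.004, 0.0], 0]
    - [1, [0.001, 0.006, 0.05], 0]
    - [1, [0.001, 0.006, 0.05], 0]

```text
time: 4.65
tool_pos: [0.5107, -0.0291, 0.2317]
tool_rot: [0.705, 0.087, 0.698, -0.088]
contact_force: [1.4, 0.9, 1.6]
gripper_width: -0.002
```

```bash
python3 - <<'E'
from h import *
print(state()["tool_pos"],state()["contact_force"],state()["joint_pos"])
p,d=cams.grab_frame("scene")
for n in ["catch_top","cover_handle"]:print([(round(r["score"],2),np.round(r["at"],4)) for r in nets.landmark_of("scene",n)[:2]])
E
```

```text
[ 0.51073587 -0.02911626  0.23169935] [1.42016403 0.87955378 1.5781727 ] [-2.01692711e-01 -2.30593301e-01  1.87771831e+00 -1.47723202e-03
  1.48428948e+00  4.61934667e-02]
[(0.58, array([ 0.5038, -0.0483,  0.1935]))]
[(0.85, array([0.4902, 0.1086, 0.1938]))]
```

play_rows:
  motion:
    - [1, [-0.044, 0.144, 0.01], 1.571]
    - [1, [-0.044, 0.144, 0.01], 1.571]
    - [1, [-0.044, 0.144, 0.01], 1.571]
    - [1, [-0.044, 0.144, 0.01], 1.571]
    - [1, [-0.044, 0.144, 0.01], 1.571]

```text
time: 5.3
tool_pos: [0.4625, 0.117, 0.2336]
tool_rot: [0.683, -0.179, 0.685, 0.179]
contact_force: [0.4, -0.9, -0.1]
gripper_width: 0.007
```

play_rows:
  motion:
    - [1, [0, 0, 0], 0.821]
    - [1, [0, 0, 0], 0.821]
    - [1, [0, 0, 0], 0.821]
    - [1, [0, 0, 0], 0.821]
    - [1, [0, 0, 0], 0.821]

```text
time: 5.8
tool_pos: [0.463, 0.1153, 0.2333]
tool_rot: [0.571, -0.416, 0.573, 0.416]
contact_force: [-0.3, 0.6, -0.4]
gripper_width: -0.001
```

```bash
python3 - <<'E'
from h import *
s=state();print(s["tool_pos"],s["tool_rot"],s["joint_pos"])
w,x,y,z=s["tool_rot"];print(np.degrees(np.arctan2(2*(y*z-w*x),2*(x*z+w*y))))
E
```

```text
[0.46301852 0.11533629 0.23332727] [ 0.5706711  -0.4156206   0.57292049  0.41636057] [ 8.84320746e-02 -3.12289359e-01  1.94118020e+00 -7.40773819e-04
  1.51596794e+00 -1.16943687e+00]
72.073129135042
```

play_rows:
  motion:
    - [1, [0, 0, -0.03], 0.07]
    - [1, [0, 0, -0.056], 0.07]
    - [1, [0, 0, -0.058], 0.07]
    - [1, [0.005, -0.001, -0.058], 0.07]

```text
time: 6.2
tool_pos: [0.4677, 0.1145, 0.1757]
tool_rot: [0.557, -0.434, 0.559, 0.435]
contact_force: [0.3, 0.8, 0.2]
gripper_width: -0.0
```

play_rows:
  motion:
    - [1, [0.0117, -0.0029, 0], 0]
    - [1, [0.0292, -0.0072, 0], 0]
    - [1, [0.0486, -0.012, 0], 0]
    - [1, [0.068, -0.0168, 0], 0]
    - [1, [0.0874, -0.0216, 0], 0]

```text
time: 6.7
tool_pos: [0.5577, 0.0929, 0.1781]
tool_rot: [0.558, -0.434, 0.558, 0.434]
contact_force: [-2.0, 1.6, 0.7]
gripper_width: 0.004
```

```bash
python3 - <<'E'
from h import *
s=state();print(s["tool_pos"],s["contact_force"])
p,d=cams.grab_frame("scene");cv2.imwrite("pics/g.png",p[:,:,::-1])
for n in ["cover_handle"]:print([(round(r["score"],2),np.round(r["at"],4)) for r in nets.landmark_of("scene",n)[:2]])
E
```

```text
[0.55770878 0.09294417 0.17811475] [-1.98540279  1.60938984  0.65947826]
[(0.63, array([0.5701, 0.0898, 0.1918])), (0.21, array([ 0.5876, -0.1891, -0.0063]))]
```

View pics/g.png

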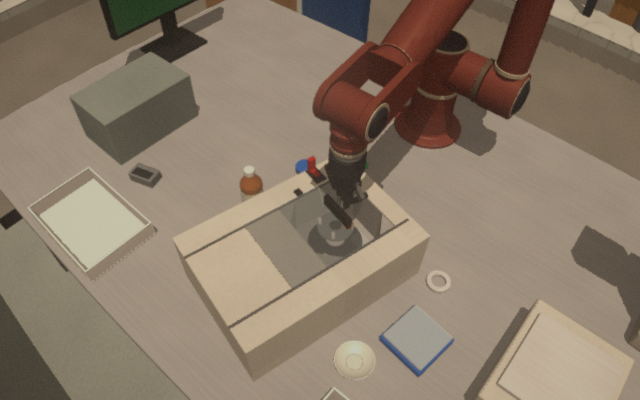

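play_rows:
  motion:
    - [1, [0.0194, -0.0048, -0.001], 0]
    - [1, [0.0388, -0.0096, -0.002], 0]
    - [1, [0.0583, -0.0144, -0.002], 0]
    - [1, [0.0777, -0.0192, -0.002], 0]
    - [1, [0.097, -0.024, -0.002], 0]

```text
time: 7.3
tool_pos: [0.6539, 0.0694, 0.1767]
tool_rot: [0.558, -0.434, 0.558, 0.434]
contact_force: [-2.3, 1.9, 2.2]
gripper_width: -0.002
```

play_rows:
  motion:
    - [1, [0.006, -0.0015, 0], 0]
    - [1, [0.012, -0.003, 0], 0]
    - [1, [0.012, -0.003, 0], 0]

```text
time: 7.6
tool_pos: [0.6657, 0.066, 0.1758]
tool_rot: [0.559, -0.434, 0.558, 0.434]
contact_force: [-0.8, -0.7, 0.1]
gripper_width: -0.002
```

play_rows:
  motion:
    - [1, [0.003, -0.0007, 0], 0]
    - [1, [0.003, -0.0007, 0], 0]

```text
time: 7.8
tool_pos: [0.6681, 0.0655, 0.1754]
tool_rot: [0.558, -0.434, 0.558, 0.434]
contact_force: [-0.6, 0.1, 0.2]
gripper_width: -0.004
```

```bash
python3 - <<'E'
from h import *
s=state();print(s["tool_pos"],s["contact_force"])
p,d=cams.grab_frame("scene");cv2.imwrite("pics/g2.png",p[:,:,::-1])
for n in ["cover_handle"]:print([(round(r["score"],2),np.round(r["at"],4)) for r in nets.landmark_of("scene",n)[:2]])
E
```

```text
[0.6680857  0.06550216 0.1753596 ] [-0.61509635  0.07015929  0.22315786]
[(0.64, array([0.6854, 0.064 , 0.1891]))]
```

play_rows:
  motion:
    - [1, [0.004, -0.001, 0], 0]
    - [1, [0.004, -0.001, 0], 0]

```text
time: 8.1
tool_pos: [0.6707, 0.0649, 0.1752]
tool_rot: [0.557, -0.433, 0.559, 0.436]
contact_force: [-7.4, 1.2, 3.3]
gripper_width: 0.002
```

play_rows:
  motion:
    - [1, [0.003, -0.0007, 0], 0]
    - [1, [0.003, -0.0007, 0], 0]

```text
time: 8.3
tool_pos: [0.6708, 0.0649, 0.1753]
tool_rot: [0.555, -0.431, 0.561, 0.438]
contact_force: [-18.3, 2.3, 8.7]
gripper_width: 0.001
```

play_rows:
  motion:
    - [1, [-0.012, 0.003, 0.0], 0]
    - [1, [-0.02, 0.005, 0.05], 0]
    - [1, [-0.025, 0.006, 0.1], 0]
    - [1, [-0.025, 0.006, 0.11], 0]
    - [1, [-0.025, 0.006, 0.11], 0]

```text
time: 8.8
tool_pos: [0.652, 0.0697, 0.2899]
tool_rot: [0.56, -0.436, 0.556, 0.432]
contact_force: [0.8, 0.2, -0.1]
gripper_width: -0.001
```

```bash
python3 - <<'E'
from h import *
s=state();print(s["tool_pos"],s["contact_force"],s["joint_pos"])
i=cams.camera_info("wrist");p,d=cams.grab_frame("wrist");cv2.imwrite("pics/j.png",p[:,:,::-1])
np.savez("j.npz",d=d,**i)
R=cv2.Rodrigues(i["rvec"])[0];print("cam",-R.T@i["tvec"])
for n in ["chuck_top","orange_pin","index_mark","spindle","chuck","cover_handle"]:print(n,[(round(r["score"],2),np.round(r["at"],4)) for r in nets.landmark_of("wrist",n)[:2]])
E
```

```text
[0.65203888 0.06971722 0.289881  ] [ 0.83972138  0.22832816 -0.05599375] [-6.82150250e-03  9.15893717e-02  1.47517642e+00 -1.30779036e-04
  1.56671142e+00 -1.32893295e+00]
cam [0.5719833  0.09020268 0.43049036]
chuck_top [(0.8, array([0.5749, 0.0896, 0.1233]))]
orange_pin [(0.94, array([0.5567, 0.1222, 0.1411]))]
index_mark [(0.57, array([0.628 , 0.1041, 0.0659]))]
spindle []
chuck [(0.69, array([0.5764, 0.0898, 0.0815]))]
cover_handle [(0.87, array([0.6856, 0.0592, 0.1945]))]
```

View pics/j.png

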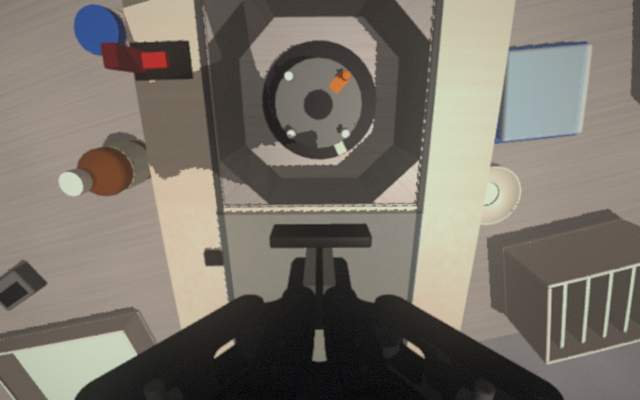

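```bash
python3 - <<'E'
from h import *
p=cv2.imread("pics/j.png");cv2.imwrite("pics/k.png",cv2.resize(p[30:170,250:390],None,fx=4,fy=4,interpolation=cv2.INTER_CUBIC))
z=np.load("j.npz");i={k:z[k] for k in z}
W=ray_z(i,[[346,74],[289,76],[290.5,133],[346,133]],.145);print(W,W.mean(0))
c=W.mean(0)
print(np.degrees(np.arctan2(W[:,1]-c[1],W[:,0]-c[0])),np.hypot(*(W-c)[:,:2].T))
m=ray_z(i,[[341,148]],.065)[0];print(m,np.degrees(np.arctan2(m[1]-c[1],m[0]-c[0])),np.hypot(*(m-c)[:2]))
E
```

```text
[[0.55719874 0.1188549  0.145     ]
 [0.5465353  0.07009152 0.145     ]
 [0.59428853 0.05796086 0.145     ]
 [0.60688539 0.10763526 0.145     ]] [0.57622699 0.08863563 0.145     ]
[ 122.19751104 -148.01292275  -59.51009573   31.78732339] [0.03571104 0.03500687 0.0355972  0.03606832]
[0.63248873 0.10281381 0.065     ] 14.144250380362136 0.058020716663872096
```

View pics/k.png

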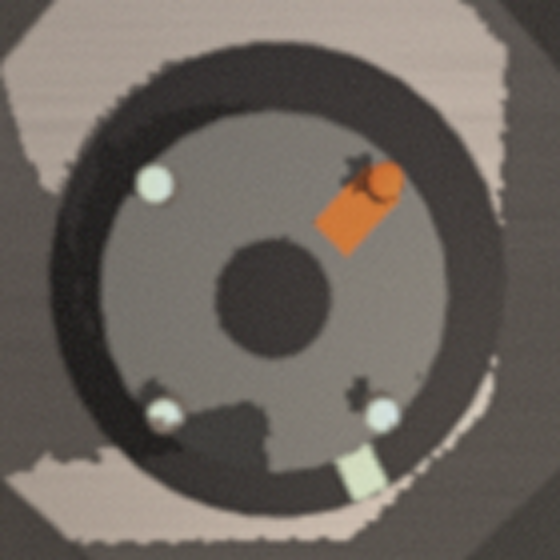

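```bash
python3 - <<'E'
from h import *
z=np.load("j.npz");i={k:z[k] for k in z}
a=ray_z(i,[[319.5,99.75],[340.25,148.25],[348.7,29+30.],[307.3,140.4]],.065);print(a)
c=a[0];m=a[1];print(np.degrees(np.arctan2(m[1]-c[1],m[0]-c[0])),np.hypot(*(m-c)[:2]))
for q in ([.577,.0893],c,[.5755,.089]):
  print(np.degrees(np.arctan2(m[1]-q[1],m[0]-q[0])))
E
```

```text
[[0.57259984 0.09134182 0.065     ]
 [0.63256043 0.1018735  0.065     ]
 [0.53858449 0.13323161 0.065     ]
 [0.61382839 0.06594378 0.065     ]]
9.962014075887256 0.060878480334306054
12.751433945328458
9.962014075887256
12.713740890793767
```

play_rows:
  motion:
    - [-0.34, [-0.045, 0.0116, 0.0], 0]
    - [-0.34, [-0.0755, 0.0195, -0.03], 0]
    - [-0.34, [-0.0755, 0.0195, -0.075], 0]
    - [-0.34, [-0.0755, 0.0195, -0.11], 0]
    - [-0.34, [-0.0755, 0.0195, -0.11], 0]

```text
time: 9.65
tool_pos: [0.5701, 0.0892, 0.1679]
tool_rot: [0.554, -0.431, 0.562, 0.437]
contact_force: [-0.4, -0.5, -0.3]
gripper_width: 0.671
```

```bash
python3 - <<'E'
from h import *
s=state();print(s["tool_pos"],s["contact_force"],s["gripper_width"])
i=cams.camera_info("wrist");p,d=cams.grab_frame("wrist");cv2.imwrite("pics/l.png",p[:,:,::-1])
np.savez("l.npz",d=d,**i)
p,d=cams.grab_frame("side")
cv2.imwrite("pics/m.png",cv2.resize(p[100:220,240:420,::-1],None,fx=4,fy=4,interpolation=cv2.INTER_CUBIC))
E
```

```text
[0.57009431 0.08916822 0.16785934] [-0.40476511 -0.52958475 -0.28134673] 0.670841762429105
```

View pics/l.png

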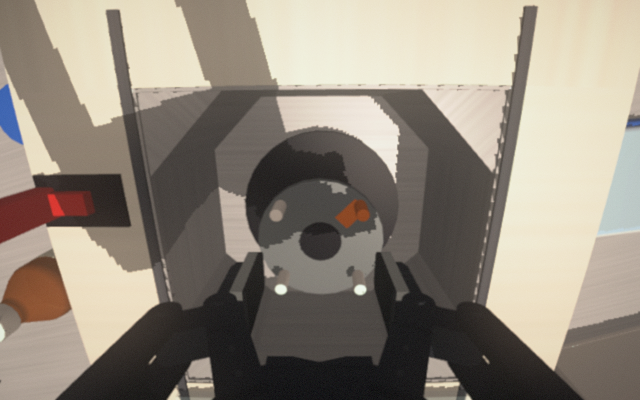

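View pics/m.png

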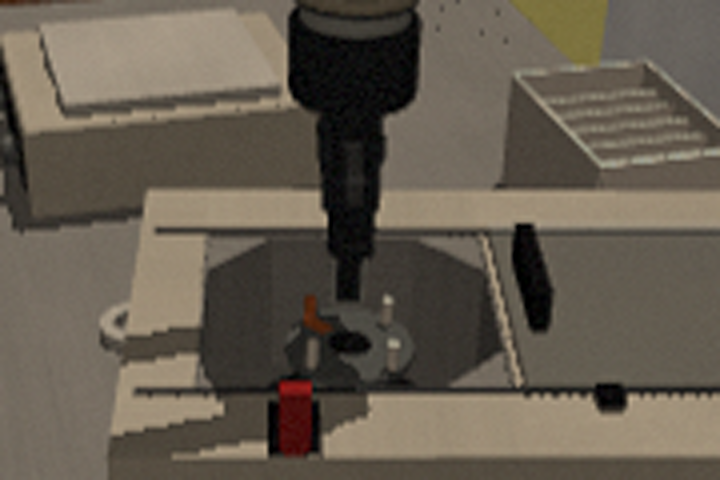

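```bash
python3 - <<'E'
from h import *
z=np.load("l.npz");i={k:z[k] for k in z}
W=cloud("w",i,i["d"])
for (u,v) in [(236,262),(250,262),(255,257),(245,275),(258,275),(380,257),(388,262),(402,262)]: print(u,v,np.round(W[v,u],4))
m=(abs(W[...,2]-.15)<.025)&(i["d"]>0);Q=W[m];
sel=(np.hypot(Q[:,0]-.57,Q[:,1]-.089)<.06);Q=Q[sel]
print(np.histogram(Q[:,2],bins=25,range=(.125,.175)))
# pin tops
P=ray_z(i,[[277,207],[363,207],[281,290],[360,290]],.145);print(P,P.mean(0))
E
```

```text
236 262 [ 0.6136 -0.0055  0.0466]
250 262 [0.5516 0.0616 0.1856]
255 257 [0.552  0.0627 0.1804]
245 275 [0.5513 0.0622 0.1976]
258 275 [0.5592 0.0629 0.1853]
380 257 [0.5666 0.1206 0.1803]
388 262 [0.5672 0.1233 0.1854]
402 262 [0.6537 0.1519 0.0455]
(array([6886,  467,   69,   67,   72,   70,   74,   71,  208,  294,   17,
          0,    0,    0,    0,    0,    0,    0,    0,    0,    0,    0,
          6,   37,   76]), array([0.125, 0.127, 0.129, 0.131, 0.133, 0.135, 0.137, 0.139, 0.141,
       0.143, 0.145, 0.147, 0.149, 0.151, 0.153, 0.155, 0.157, 0.159,
       0.161, 0.163, 0.165, 0.167, 0.169, 0.171, 0.173, 0.175]))
[[0.54064581 0.07217071 0.145     ]
 [0.55269958 0.12002291 0.145     ]
 [0.59427767 0.0587055  0.145     ]
 [0.60640536 0.10708684 0.145     ]] [0.5735071  0.08949649 0.145     ]
```

play_rows:
  motion:
    - [-0.34, [0.0055, 0, 0], 0]
    - [-0.34, [0.0055, 0, -0.02], 0]
    - [-0.34, [0.0055, 0, -0.036], 0]
    - [-0.34, [0.0055, 0, -0.038], 0]
    - [-0.34, [0.0055, 0, -0.038], 0]

```text
time: 10.25
tool_pos: [0.5804, 0.0892, 0.1373]
tool_rot: [0.558, -0.434, 0.558, 0.434]
contact_force: [1.1, 0.6, 0.3]
gripper_width: 0.669
```

```bash
python3 - <<'E'
from h import *
s=state();print(s["tool_pos"],s["contact_force"],s["gripper_width"])
p,d=cams.grab_frame("side")
cv2.imwrite("pics/n.png",cv2.resize(p[100:220,240:420,::-1],None,fx=4,fy=4,interpolation=cv2.INTER_CUBIC))
E
```

```text
[0.58035348 0.08920756 0.13725489] [1.12737658 0.56383993 0.25139951] 0.6685821856502038
```

View pics/n.png

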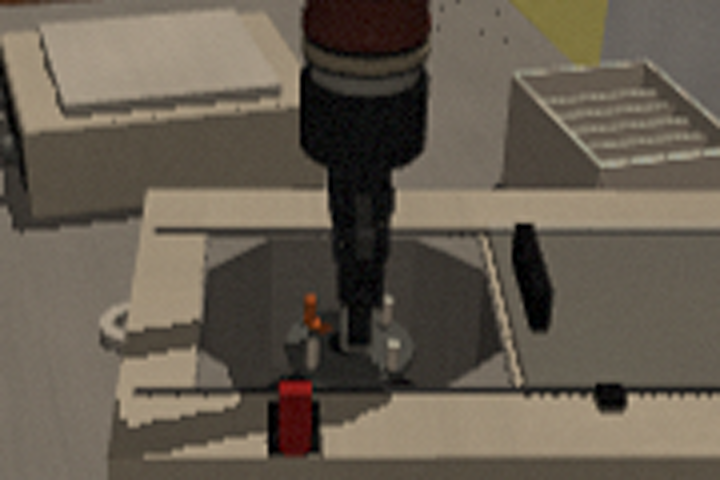

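play_rows:
  motion:
    - [-0.34, [-0.0035, 0, -0.004], 0]
    - [-0.34, [-0.0035, 0, -0.006], 0]
    - [-0.34, [-0.0035, 0, -0.006], 0]

```text
time: 10.6
tool_pos: [0.5765, 0.0892, 0.1312]
tool_rot: [0.558, -0.434, 0.558, 0.434]
contact_force: [0.0, 0.4, -0.4]
gripper_width: 0.668
```

play_rows:
  motion:
    - [-0.34, [0, 0, 0], -0.1]
    - [-0.34, [0, 0, 0], -0.2]
    - [-0.34, [0, 0, 0], -0.3]
    - [-0.34, [0, 0, 0], -0.4]
    - [-0.34, [0, 0, 0], -0.5]

```text
time: 11.1
tool_pos: [0.577, 0.0891, 0.1317]
tool_rot: [0.649, -0.281, 0.649, 0.281]
contact_force: [-0.1, -0.2, -0.2]
gripper_width: 0.669
```

play_rows:
  motion:
    - [-0.34, [0, 0, 0], -0.1]
    - [-0.34, [0, 0, 0], -0.2]
    - [-0.34, [0, 0, 0], -0.3]
    - [-0.34, [0, 0, 0], -0.4]
    - [-0.34, [0, 0, 0], -0.5]

```text
time: 11.6
tool_pos: [0.577, 0.089, 0.1317]
tool_rot: [0.698, -0.112, 0.698, 0.112]
contact_force: [0.2, -0.7, 0.8]
gripper_width: 0.671
```

```bash
python3 - <<'E'
from h import *
s=state();print(s["tool_pos"],s["contact_force"],s["ft_torque"])
w,x,y,z=s["tool_rot"];print(np.degrees(np.arctan2(2*(y*z-w*x),2*(x*z+w*y))))
for c in ["wrist","side"]:
    p,d=cams.grab_frame(c)
    cv2.imwrite(f"pics/o_{c}.png",p[:,:,::-1] if c=="wrist" else cv2.resize(p[100:220,240:420,::-1],None,fx=4,fy=4,interpolation=cv2.INTER_CUBIC))
E
```

```text
[0.57697213 0.08902811 0.13167087] [ 0.15202969 -0.7438455   0.84430293] [-0.16349178 -0.04850448  0.00712094]
18.2185997329377
```

View pics/o_wrist.png

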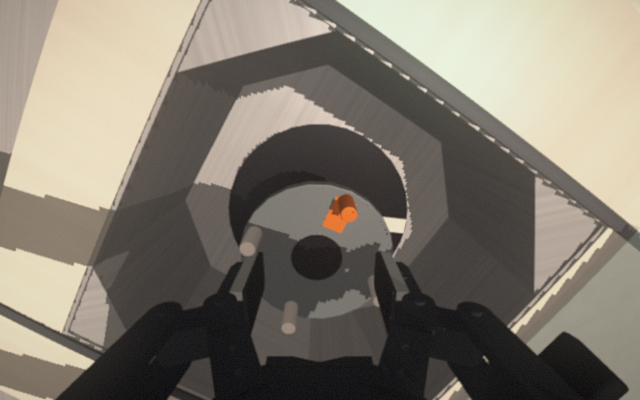

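View pics/o_side.png

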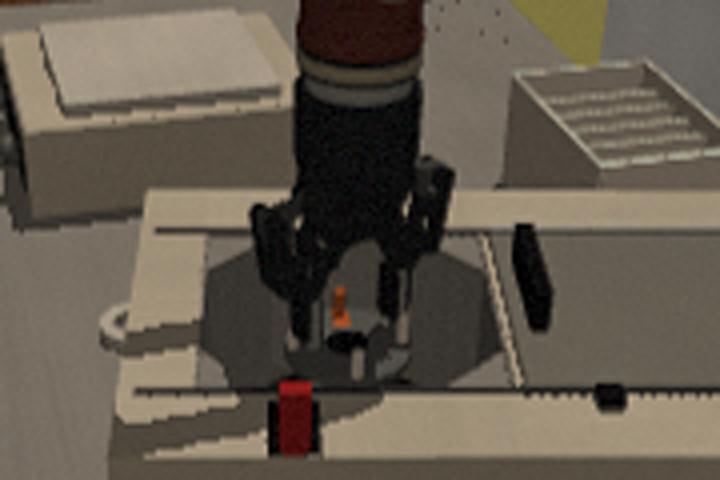

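play_rows:
  motion:
    - [-0.34, [0, 0, 0], -0.1]
    - [-0.34, [0, 0, 0], -0.2]
    - [-0.34, [0, 0, 0], -0.3]
    - [-0.34, [0, 0, 0], -0.4]
    - [-0.34, [0, 0, 0], -0.5]

```text
time: 12.2
tool_pos: [0.5769, 0.0891, 0.1316]
tool_rot: [0.704, 0.063, 0.704, -0.063]
contact_force: [-0.2, -0.3, 0.6]
gripper_width: 0.674
```

play_rows:
  motion:
    - [-0.34, [0, 0, 0], -0.1]
    - [-0.34, [0, 0, 0], -0.2]
    - [-0.34, [0, 0, 0], -0.3]
    - [-0.34, [0, 0, 0], -0.35]
    - [-0.34, [0, 0, 0], -0.4]

```text
time: 12.7
tool_pos: [0.577, 0.0891, 0.1316]
tool_rot: [0.678, 0.201, 0.678, -0.201]
contact_force: [0.2, -1.3, 0.2]
gripper_width: 0.666
```

```bash
cat > look.py <<'E'
from h import *
import sys
t=sys.argv[1]
s=state();print(s["tool_pos"],s["contact_force"],s["ft_torque"])
w,x,y,z=s["tool_rot"];print(np.degrees(np.arctan2(2*(y*z-w*x),2*(x*z+w*y))))
for c in ["wrist","side"]:
    i=cams.camera_info(c);p,d=cams.grab_frame(c)
    if c=="wrist":
        W=cloud(c,i,d);h=p.astype(int)
        m=(h[...,0]>150)&(h[...,2]<80)&(W[...,2]>.08)&(np.hypot(W[...,0]-.577,W[...,1]-.089)<.045)
        Q=W[m];print("orange pts",m.sum());
        if m.sum(): print(np.percentile(Q[:,2],[5,50,95]),np.degrees(np.arctan2(*(Q[:,:2].mean(0)-[.577,.089])[::-1])))
        D=(np.hypot(W[...,0]-.577,W[...,1]-.089)<.03)&(np.hypot(W[...,0]-.577,W[...,1]-.089)>.015)&(W[...,2]<.16)
        print("disc z",np.median(W[D][:,2]))
        np.savez("last.npz",d=d,**i)
    cv2.imwrite(f"pics/{t}_{c}.png",p[:,:,::-1] if c=="wrist" else cv2.resize(p[100:220,240:420,::-1],None,fx=4,fy=4,interpolation=cv2.INTER_CUBIC))
E
python3 look.py p
```

```text
[0.57699971 0.08910424 0.13156868] [ 0.21239659 -1.30065961  0.24414071] [-0.10737672 -0.02039572  0.03103948]
-33.0896392144059
orange pts 614
[0.12501636 0.12630394 0.14402066] 38.099993889300954
disc z 0.12546740200223322
```

View pics/p_wrist.png

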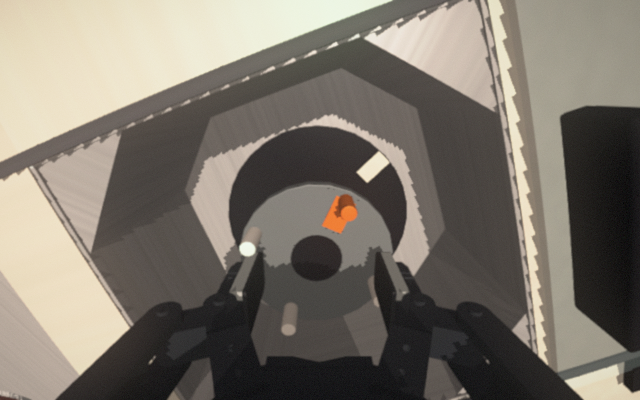

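```bash
python3 - <<'E'
from h import *
z=np.load("last.npz");i={k:z[k] for k in z}
m=ray_z(i,[[373,167]],.065)[0];q=ray_z(i,[[349,213]],.145)[0]
a=ray_z(i,[[361,179],[386,154.]],.065)
c=np.array([.577,.089]);print(m,q,a);f=lambda v:np.degrees(np.arctan2(v[1],v[0]))
print(f(m[:2]-c),np.hypot(*(m[:2]-c)),f(q[:2]-c),np.hypot(*(q[:2]-c)),f(a[1,:2]-a[0,:2]))
E
```

```text
[0.62895413 0.10079397 0.065     ] [0.60632688 0.11032545 0.145     ] [[0.61756287 0.09795637 0.065     ]
 [0.64101481 0.10379508 0.065     ]]
12.789810466141327 0.05327597099600957 36.02329274583167 0.03626073033858317 13.98042919148556
```

play_rows:
  motion:
    - [-0.34, [0, 0, 0], -0.08]
    - [-0.34, [0, 0, 0], -0.16]
    - [-0.34, [0, 0, 0], -0.23]
    - [-0.34, [0, 0, 0], -0.28]
    - [-0.34, [0, 0, 0], -0.32]

```text
time: 13.3
tool_pos: [0.5767, 0.0893, 0.1313]
tool_rot: [0.637, 0.307, 0.637, -0.307]
contact_force: [0.3, -0.5, 0.4]
gripper_width: 0.67
```

```bash
python3 look.py q
```

```text
[0.57671074 0.08931819 0.1312675 ] [ 0.31062675 -0.50170332  0.39144731] [-0.00035149 -0.02578358 -0.00284831]
-51.397966861502844
orange pts 558
[0.11522185 0.11674058 0.13439655] 24.409780959495404
disc z 0.11588800732646318
```

View pics/q_wrist.png

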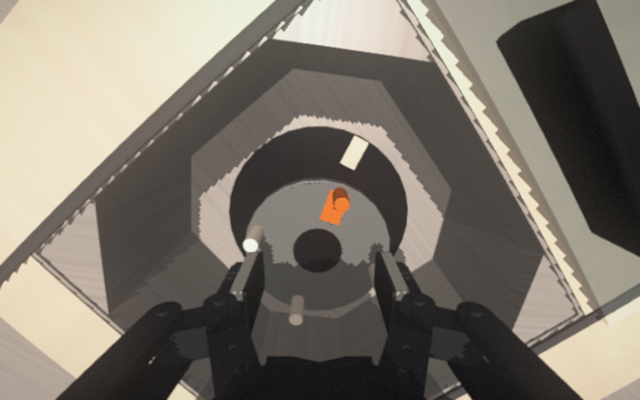

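View pics/q_side.png

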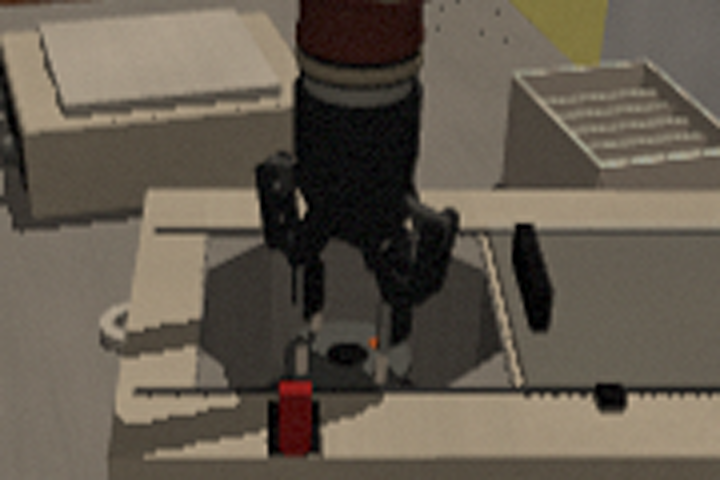

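```bash
python3 - <<'E'
from h import *
z=np.load("last.npz");i={k:z[k] for k in z}
m=ray_z(i,[[354.5,153]],.065)[0];q=ray_z(i,[[342,205]],.135)[0]
c=np.array([.577,.089]);f=lambda v:np.degrees(np.arctan2(v[1],v[0]))
print(m,q,f(m[:2]-c),np.hypot(*(m[:2]-c)),f(q[:2]-c),np.hypot(*(q[:2]-c)))
E
```

```text
[0.62887678 0.10052612 0.065     ] [0.60991628 0.1023831  0.135     ] 12.526646248734583 0.053141809430412947 22.125676806030555 0.0355329297371223
```

play_rows:
  motion:
    - [-0.34, [0, 0, -0.004], 0]
    - [-0.34, [0, 0, -0.008], 0]
    - [-0.34, [0, 0, -0.008], -0.03]
    - [-0.34, [0, 0, -0.008], -0.06]
    - [-0.34, [0, 0, -0.008], -0.06]

```text
time: 13.9
tool_pos: [0.5786, 0.0897, 0.1282]
tool_rot: [0.629, 0.326, 0.627, -0.324]
contact_force: [-6.3, -0.7, 18.3]
gripper_width: 0.669
```

```bash
python3 look.py r; python3 - <<'E'
import cv2
p=cv2.imread("pics/r_wrist.png");cv2.imwrite("pics/r2.png",cv2.resize(p[110:290,220:420],None,fx=3,fy=3,interpolation=cv2.INTER_CUBIC))
E
```

```text
[0.57862559 0.08970472 0.12824648] [-6.29781984 -0.67476657 18.25025141] [0.46917396 1.20271401 0.23038474]
-54.768622532329594
orange pts 573
[0.11516207 0.1165797  0.13405653] 20.83132832897127
disc z 0.11597768974281936
```

View pics/r2.png

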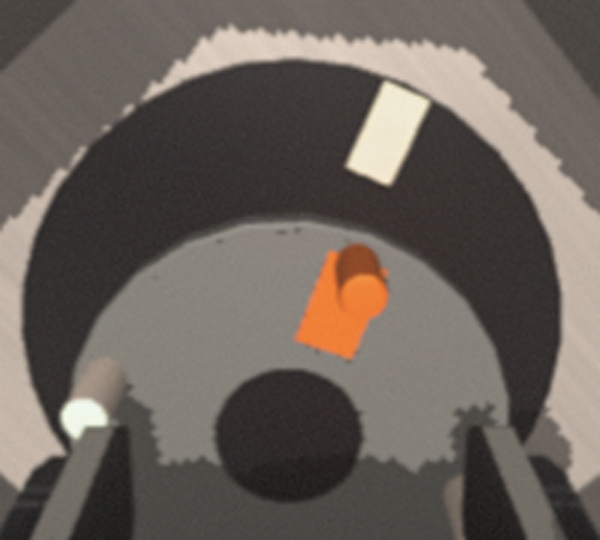

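play_rows:
  motion:
    - [-0.34, [0, 0, 0.012], 0]
    - [-0.34, [0, 0, 0.03], 0.0]
    - [-0.34, [0, 0, 0.04], 0.1]
    - [-0.34, [0, 0, 0.04], 0.2]
    - [-0.34, [0, 0, 0.04], 0.3]

```text
time: 14.5
tool_pos: [0.577, 0.0892, 0.1637]
tool_rot: [0.67, 0.227, 0.67, -0.226]
contact_force: [-0.2, -0.3, 0.4]
gripper_width: 0.67
```

```bash
python3 look.py s; python3 - <<'E'
import cv2
p=cv2.imread("pics/s_wrist.png");cv2.imwrite("pics/s2.png",cv2.resize(p[110:310,200:440],None,fx=3,fy=3,interpolation=cv2.INTER_CUBIC))
E
```

```text
[0.5769855  0.08924062 0.16372832] [-0.16006524 -0.30209435  0.36949048] [ 0.04418917 -0.01038175 -0.00148526]
-37.37657344685863
orange pts 416
[0.11522314 0.11652727 0.13434795] 20.428480240395103
disc z 0.11577060780300763
```

View pics/s2.png

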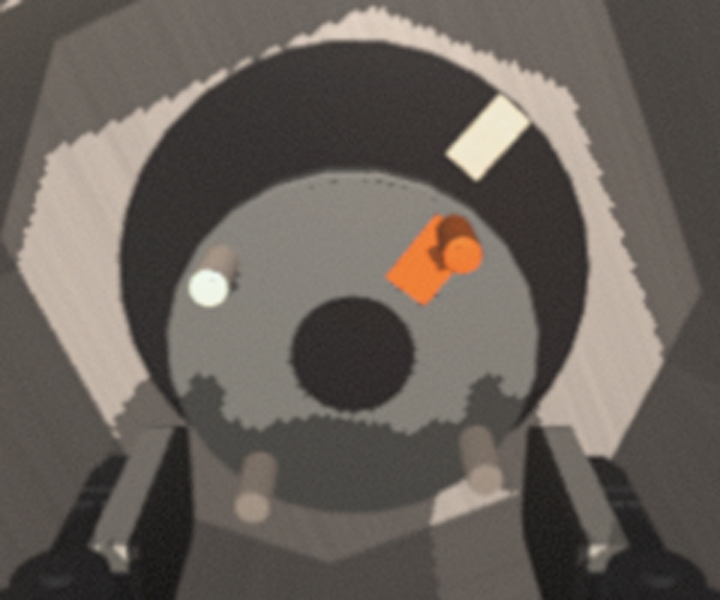

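```bash
python3 - <<'E'
from h import *
z=np.load("last.npz");i={k:z[k] for k in z}
W=ray_z(i,[[354.3,195],[269.3,206],[284,279.3],[362,270]],.135);c=W.mean(0)
f=lambda v:np.degrees(np.arctan2(v[...,1],v[...,0]))
print(W,c,f(W-c),f(W[0]-W[2]),f(W[1]-W[3])-90)
a=ray_z(i,[[354,166],[371.7,146]],.065);print(a,f(a-c),f(a[1]-a[0]),f(a-np.array([.577,.089,0])))
E
```

```text
[[0.61085632 0.10025825 0.135     ]
 [0.56686565 0.1252623  0.135     ]
 [0.54188699 0.08124253 0.135     ]
 [0.58588715 0.0562815  0.135     ]] [0.57637403 0.09076115 0.135     ] [  15.39861634  105.40799143 -164.57019616  -74.57553163] 15.414212328552335 15.416227656383128
[[0.61856497 0.09806853 0.065     ]
 [0.63890848 0.10266009 0.065     ]] [ 9.82603166 10.77335569] 12.718646275082659 [12.30776301 12.44292583]
```

play_rows:
  motion:
    - [-0.34, [0, 0, 0.05], 0.0]
    - [-0.34, [0, 0, 0.1], 0.0]
    - [-0.34, [0.02, 0, 0.14], 0]
    - [-0.34, [0.05, -0.02, 0.14], 0]
    - [-0.34, [0.05, -0.02, 0.14], 0]

```text
time: 15.1
tool_pos: [0.6294, 0.0675, 0.3046]
tool_rot: [0.67, 0.23, 0.668, -0.23]
contact_force: [-0.1, 0.6, -0.8]
gripper_width: 0.672
```

```bash
python3 look.py t; python3 - <<'E'
from h import *
for c in ["scene","wrist"]:
    p,d=cams.grab_frame(c);cv2.imwrite(f"pics/u_{c}.png",p[:,:,::-1])
    for n in ["catch_top","cover_handle","chuck_top","orange_pin","index_mark","chuck"]:print(c,n,[(round(r["score"],2),np.round(r["at"],4)) for r in nets.landmark_of(c,n)[:2]])
E
```

```text
[0.62935025 0.0674729  0.30462046] [-0.09363471  0.58863436 -0.77855858] [-0.0337608 -0.0069545 -0.0025777]
-37.893978477367696
orange pts 141
[0.11510967 0.11656825 0.13419855] 20.180004888120322
disc z 0.11579384099234873
scene catch_top [(0.41, array([ 0.5064, -0.0498,  0.1938]))]
scene cover_handle [(0.7, array([0.5764, 0.0888, 0.0658])), (0.66, array([0.6837, 0.0617, 0.1941]))]
scene chuck_top [(0.63, array([0.5813, 0.0899, 0.1186]))]
scene orange_pin [(0.77, array([0.6132, 0.0998, 0.1385]))]
scene index_mark [(0.91, array([0.6258, 0.1009, 0.064 ]))]
scene chuck [(0.79, array([0.5779, 0.0867, 0.0678]))]
wrist catch_top [(0.75, array([ 0.5035, -0.052 ,  0.1983])), (0.45, array([ 0.5748,  0.0903, -0.0047]))]
wrist cover_handle [(0.77, array([0.6848, 0.0617, 0.1951]))]
wrist chuck_top [(0.78, array([0.5763, 0.0922, 0.113 ]))]
wrist orange_pin [(0.74, array([0.611 , 0.0998, 0.1295]))]
wrist index_mark [(0.97, array([0.6279, 0.1012, 0.0644])), (0.7, array([0.5752, 0.0922, 0.0677]))]
wrist chuck [(0.63, array([0.5757, 0.0932, 0.0674]))]
```

View pics/u_scene.png

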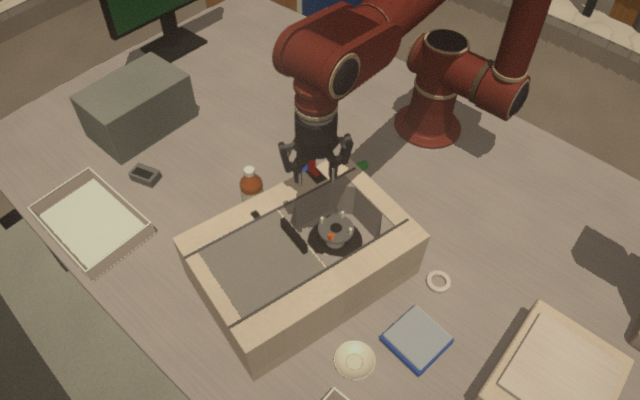

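View pics/u_wrist.png

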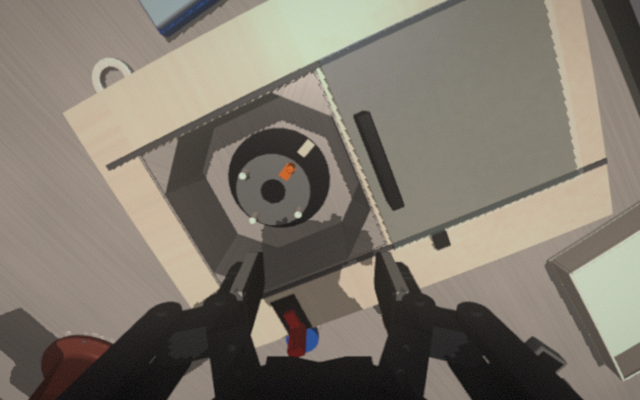

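```bash
python3 -c "
from plant import workorder
print(workorder.job_done())"
```

```text
the job is handed in; nothing more can be done
None
```

The chuck is home on the spindle's flat, the catch is free and the cover is fully open. I handed the job in at about 15.8 s on the robot's clock. The arm was clear of everything, at about 0.30 m height.

- **Catch:** pushed until it met its end stop (about 7 N). The last views show its tab about 25 mm from where it started.
- **Cover:** slid back by its handle until it met its end stop (about 18 N). The handle now stands about 198 mm from its start by the image measurements.
- **Chuck:** turned about 106° clockwise with the two fingers against opposite pins, and it dropped. The disc's top went from 125.5 to 116 mm by the depth picture. The orange pin stands at about 15.4° against the mark's 12.5°. That is about 0.05 rad apart, inside the 0.1 rad fit, and the mark did not move measurably.

**Problems and disagreements:**
- **Pressed on a pin:** after the drop I lowered the fingers to nudge the chuck, and one landed on a pin top at about 18 N. I lifted off at once, and the chuck still measured fully seated afterwards.
- **Pin angle:** my angle readings right after the drop gave 22–24°, from off-centre readings taken before that nudge. The 15.4° comes from all four pin tops, measured after it.
- **False detection:** one network reading put the cover handle in the bowl, which was false. The other readings agreed on its place at the back.
- **Bystanders:** I only looked the bench over in the final pictures, where nothing appeared moved. I did not measure each item.

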